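# Refit the dust filter and snap the cover shut

### The arm

A 6-joint arm with a two-finger parallel gripper is mounted at the origin on the work surface. World frame = base frame: x ahead of the robot, y to its left, z up, the work surface at z = 0. Lengths are in m, angles in rad, forces in N, time in s.
With the tool pointing down it reaches from about 0.4 to 0.925 m from the base axis. Payload 3.4 kg.
Tool frame: the origin (TCP) lies at the very end of the fingers, on their centre line; the grasp point (between the pads) lies 19 mm behind it; z points along the fingers, y is the line along which they close (so a half turn about z gives the same grasp; the last joint's range is limited). The gripper opens to 85 mm and grips with 20 to 120 N. Pads are 22 mm wide; open, the fingers measure 114 mm over their backs; the gripper's body (76 mm by 85 mm) begins 54 mm behind the grasp point. The pads swing forward as they close: fully open they stand 13 mm farther back than shut.
Start: joints at [1.097, 0.307, 1.506, -0, 1.328, -0.073], TCP at [0.224, 0.529, 0.231] pointing down, gripper open.
Joint ranges: [-3.12, 3.12], [-1.05, 2.28], [0.14, 2.33], [-1.42, 4.57], [0.1, 2.73], [-2.68, 2.68]. Speed limits (rad/s): [2.57, 2.57, 3.14, 3.14, 3.14, 3.14].

### API

Orientations are given as a rotation vector (axis times angle).
In Python, from cell import * gives the robot as it stands. The module is installed in compiled form; this text tells all that it offers.
- The arm moves only by the tool step_arm, never from a script. Its argument "deltas" is a list of rows, each a list of 7 numbers: the shift along the tool's x, y, z in m, then the turn, a rotation vector about the tool's x, y, z in degrees, then the finger opening in m, from 0 to 0.0854. A call has 1 to 5 rows; each row shifts and turns the commanded pose from where the row before left it, along the tool's axes as they then stand; what a row does not reach is not made up. A row lasts 1/8 s, in which the tool goes at most 62.5 mm and 10.7 degrees, less where a joint would pass 70% of its speed; a pose out of reach is approached as far as the arm can. A call is refused whole if a number of a shift passes 0.0625 or a number of a turn 10.7, either way. A call with a gripper value outside its range is refused whole. The fingers move at their own pace and stop on an object; "force" is the grip in N (left out, the last holds). Time passes only in rows, so rows that do not move let the fingers close. It gives the time, the measured TCP pose, the force, the opening and the grip force at its end, in the units of the state.
- read_state(): the state, without advancing time (a new reading comes with each control period).
- grab_frame(name): name is "scene" or "side" or "wrist"; returns (picture, depth): 384x512x3 uint8, red, green, blue; 384x512 float32, m along the optical axis (not along the pixel's ray), 0 where there is no reading.
- calibration(name): a dict with "fov_y" (degrees; the focal length in pixels is half the picture's height over the tangent of half this angle, whatever the lens; pixels are square), "cx", "cy" (the principal point, pixels), "eye" and "rotation" of the camera in the world. Camera axes: x right, y up, looking along -z (the intrinsics and any distortion apply to the point x, -y, -z); pixel columns grow to the right and rows downward; lengths in m; the calibration is good to about 2 mm. A picture is of the moment at which its call begins: read the wrist's pose just before it. calibration takes no time and is no camera call; for the wrist camera it gives the pose at the moment of the call.
- hand_in(): hands the job in; it is judged then, once.
The state is a dict: "time_s": time; "joint_pos": joint angles; "joint_velocities": joint speeds; "tau": joint torques, N m; "tool_pos": TCP position; "eef_rot": TCP orientation; "contact_force": force on the tool from outside, world axes, zero at the start; "ft_torque": the same for the moment, N m; "opening": finger opening in m; "gripper_force": force on a finger pad.
Only numpy, scipy, OpenCV 4.12 (cv2) and the standard library are available. Lean on these libraries where they do the work, as an engineer would, in place of code of your own. Each camera call takes 0.05 s, during which the arm holds its last target. There are 200 camera calls.

### The job

Refit the cleaned filter cassette that stands on its end on the bench: lay it flat in the open bay of the dust box, orange grip rib up, fully down on the bay floor, then press the spring cover down until its catch clicks and holds it shut. The cover must stay shut with your hand off. Handle the filter under control, lay it down gently and never let it topple or fall over, and leave the drill, the ear defenders and the wooden shaping rib where they are.

Things in the scene. Friction and masses are not known exactly. Their poses are not given: they have to be found in the camera images.
- filter: Loose black filter cassette, pale pleat stripes, orange grip rib, 0.3 kg; stands on end at the start. Own axes: z along its length, x out of the rib face, y across. Origin: centre of the end it stands on. Block spans x -20..20, y -28..28, z 0..150 mm. Rib on the +x face: x 20..42, y -8..8, z 40..110 mm. Either end may go either way in the bay.
- filter_back (a point): Centre of the filter's plain face, on the other side from the rib (filter's own x -20, y 0, z 75 mm); lies on the bay floor when seated. Axes as the filter.
- filter_grip (a point): Centre of the outer face of the orange rib (filter's own x 42, y 0, z 75 mm). Axes as the filter.
- dust_box: Cream dust box fixed to the bench, 165 (x) by 300 (y) mm. Origin: centre of its underside; x from the latch side (robot side, give or take yaw) to the hinge side, y left, z up. The open filter bay lies between two solid cheeks (y -146..-86 and 86..146, x -70..80 mm, 110 mm high).
- bay (a point): Centre of the bay floor, 15 mm above the bench; axes as the dust box. The bay is 158 mm along y and 64 mm along x inside; its walls reach 30 mm above the floor.
- cover_hinge (a point): On the hinge axis of the cover, at its middle: 60 mm behind the bay centre (box +x), 47 mm above the bench; axes as the dust box; the hinge axis is y.
- cover (a joint): Cover angle, rad: 0 shut, 1.6 to 2.0 open at the start, 2.1 stop. Dark hood, 164 mm wide, 110 mm hinge to front edge, 40 mm deep, hollow towards the bay, yellow tab on its front edge; shut, its top is 87 mm above the bench. A spring lifts it unless the steel catch on the box front holds it: touches it at 0.11 rad, clicks over by 0.05, about 10 N on the tab; held it reads under 0.02.
- tab (a point): Centre of the outer face of the cover's yellow tab: 122 mm from the hinge along the cover, 40 mm off the hinge plane; on top when shut. Tab 50 mm wide, 10 mm thick, from 109 to 135 mm off the hinge. Axes turn with the cover: z out of its outer face, x towards the hinge.
- drill: Bystander: yellow and black cordless drill standing on its battery, 115 x 75 mm foot, 200 mm high; origin under the foot. Leave alone.
- earmuffs: Bystander: yellow ear defenders lying on the bench, two cups 90 x 34 x 70 mm, 150 mm over all along y, black band reaching 130 mm out along +x; origin on the bench between the cups. Leave alone.
- wood_rib: Bystander: flat dark wooden shaping rib 133 x 46 x 10 mm, long along x; origin under its middle. Leave alone.
Things that resemble listed ones, but are neither listed nor needed, are in the scene too. There is more than one size of the filter; the job needs the smallest.

How it is judged:
On the way, in this order (a step that is already met when the one before it is completed fails the run):
1. the filter lies in the bay, rib up, down on the bay floor and let go, with the cover still open (horizontal distance between filter_back and bay below 0.01 m and z of filter_back in the frame of bay below 0.004 m and angle between filter's own x axis and vertical below 0.08 rad and angle between the z axis of filter and the y axis of dust_box, either way round below 0.12 rad and contact force between the fingers and filter below 0.1 N and value of joint cover above 0.5 rad), for 0.2 s.
2. the cover is shut, held by its catch (value of joint cover below 0.035 rad), for 0.2 s.
At the end, for the whole second after the job is handed in: The filter lies at rest in the bay with the rib up: back face within 4 mm of the bay floor, centre within 10 mm of the bay centre, tilt under 0.08 rad, length within 0.12 rad of the bay's; and the cover stays below 0.035 rad, held by its catch with the robot off (horizontal distance between filter_back and bay below 0.01 m and z of filter_back in the frame of bay below 0.004 m and angle between filter's own x axis and vertical below 0.08 rad and angle between the z axis of filter and the y axis of dust_box, either way round below 0.12 rad and value of joint cover below 0.035 rad and linear speed of filter below 0.02 m/s); the robot touches nothing.
It fails at once if the filter toppled or fell over (turned faster than 9 rad/s) (angular speed of filter above 9 rad/s).
It fails at once if the drill was moved more than 30 mm (distance of drill from where it was at the start of the episode above 0.03 m).
It fails at once if the ear defenders were moved more than 30 mm (distance of earmuffs from where it was at the start of the episode above 0.03 m).
It fails at once if the wooden rib was moved more than 30 mm (distance of wood_rib from where it was at the start of the episode above 0.03 m).
It also fails if it takes over 72 s, if anything falls off the work surface, if the arm or the gripper's body presses on something with over 40 N, if the wrist force passes 120 N, or if a joint passes its speed limit or range.

## Working session

There is one attempt and no reset: what is moved stays moved. The work goes in short steps, Python scripts to look and compute and a tool call to move; the robot and the scene stay as the last step left them, time stands still between calls to the robot, and variables do not carry over. Pictures are saved under pics/ and viewed, at most 10 in all, crops included, and the job is handed in when it is done.

Besides the shell and the picture viewer there is one more tool, called in YAML: its name, and indented under it one key for each argument. step_arm: Moves the arm, as the interface text tells. Its arguments: {"type":"object","properties":{"deltas":{"type":"array"},"force":{"type":"number"}},"required":["deltas"]}

```bash
mkdir -p pics; cat > h.py <<'E'
import numpy as np, cv2
from cell import *
from scipy.spatial.transform import Rotation as R
def cal(n):
    c=calibration(n); f=192/np.tan(np.radians(c["fov_y"])/2); return c,f
def cloud(n):
    c,f=cal(n); im,d=grab_frame(n)
    v,u=np.mgrid[0:384,0:512]
    P=np.stack([(u-c["cx"])/f*d,-(v-c["cy"])/f*d,-d],-1)@np.array(c["rotation"]).T+np.array(c["eye"])
    P[d==0]=np.nan
    return im,d,P
E
python3 - <<'E'
from h import *
ims=[]
for n in("scene","side"):
    im,d,P=cloud(n); np.savez(f"{n}.npz",im=im,P=P); ims.append(im)
    c=calibration(n);print(n,c)
    cv2.imwrite(f"pics/{n}.png",cv2.resize(im[...,::-1],(800,600),interpolation=cv2.INTER_CUBIC))
print(read_state())
E
```

```text
Traceback (most recent call last):
  File "h.py", line 9, in cloud
    P=np.stack([(u-c["cx"])/f*d,-(v-c["cy"])/f*d,-d],-1)@np.array(c["rotation"]).T+np.array(c["eye"])
      ~~~~~~~~~~~~~~~~~~~~~~~~~~~~~~~~~~~~~~~~~~~~~~~~~~~~~~~~~~~~~~~~~~~~~~~~~~~~^~~~~~~~~~~~~~~~~~~
ValueError: operands could not be broadcast together with shapes (384,512) (3,)
```

```bash
sed -i 's/np.array(c\["rotation"\]).T/R.from_rotvec(c["rotation"]).as_matrix().T/' h.py
python3 - <<'E'
from h import *
print(calibration("scene"))
for n in("scene","side"):
    c=calibration(n);print(n,c)
    im,d,P=cloud(n); np.savez(f"{n}.npz",im=im,P=P)
    cv2.imwrite(f"pics/{n}.png",cv2.resize(im[...,::-1],(800,600),interpolation=cv2.INTER_CUBIC))
print(calibration("wrist"),read_state())
E
```

```text
{'fov_y': 47.168612169784, 'cx': 257.1368256829869, 'cy': 191.65603530229, 'eye': array([1.10025479, 0.41509859, 0.84193391]), 'rotation': array([0.4143349 , 0.74872106, 1.97780563])}
scene {'fov_y': 47.168612169784, 'cx': 257.1368256829869, 'cy': 191.65603530229, 'eye': array([1.10025479, 0.41509859, 0.84193391]), 'rotation': array([0.4143349 , 0.74872106, 1.97780563])}
side {'fov_y': 51.059759474829065, 'cx': 261.85542914510444, 'cy': 190.39055480264355, 'eye': array([-0.08623722, -0.50950684,  0.65416404]), 'rotation': array([ 0.9285474 , -0.40945858, -0.74652722])}
{'fov_y': 67.71458688333281, 'cx': 257.53609944922414, 'cy': 185.42236820967486, 'eye': array([0.15948344, 0.55661933, 0.37151029]), 'rotation': array([-0.24829271, -0.16469734,  1.16289119])} {'time_s': 0.15, 'joint_pos': array([ 1.09649116e+00,  3.07386544e-01,  1.50733557e+00,  1.26558140e-05,
        1.32840675e+00, -7.34805951e-02]), 'joint_velocities': array([ 0.00022084, -0.00145849, -0.00521799, -0.00051529,  0.00021187,
       -0.00066776]), 'tau': array([ 7.79868042e-04, -4.57978106e+01, -2.52219021e+01, -4.15915690e-05,
        8.48895404e-03, -1.59088358e-05]), 'tool_pos': array([0.22412533, 0.52896422, 0.23061527]), 'eef_rot': array([-6.25326916e-01, -3.07829180e+00,  2.31759328e-03]), 'contact_force': array([ 0.72437187, -0.43538476, -0.70296026]), 'ft_torque': array([ 0.01083942, -0.05000343,  0.02749035]), 'gripper_force': 0.0, 'opening': 0.0853587283091501}
```

View pics/scene.png

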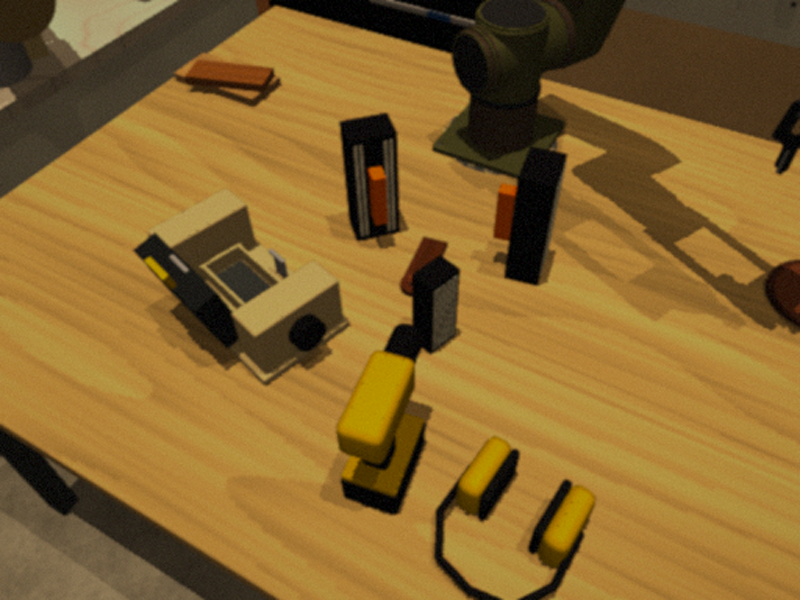

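View pics/side.png

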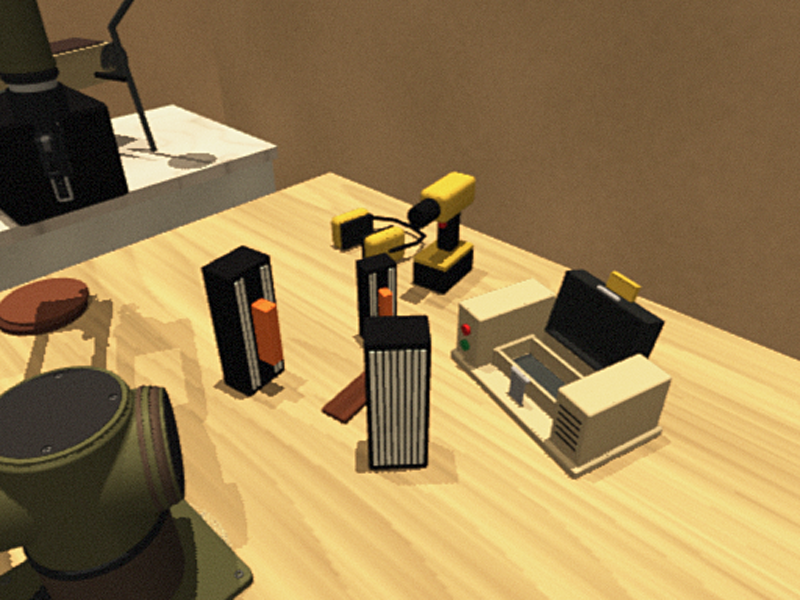

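The scene view shows three black cassettes, at (370,175), (530,215) and (437,305) (800-px frame). In the side view these are (398,390), (243,320) and (377,300). The bay is at (243,280), the cover is open and the yellow tab is at (158,268). The one by the drill (437,305) looks smallest, so I'll measure it and check it in a crop.

```bash
python3 - <<'E'
from h import *
for n in("scene","side"):
    z=np.load(n+".npz"); im,P=z["im"],z["P"]
    s=0.64
    pts=dict(scene=[(370,125),(545,160),(440,268),(650,300),(100,250),(660,460),(200,215),(300,300),(245,285),(158,268),(280,262),(480,470),(385,400)],
             side=[(398,328),(238,258),(376,264),(150,450),(700,440),(300,430),(505,305),(620,385),(540,365),(622,288),(518,385),(440,265),(455,190),(590,325)])[n]
    for p in pts:
        u,v=int(p[0]*s),int(p[1]*s); print(n,p,np.nanmedian(P[v-1:v+2,u-1:u+2].reshape(-1,3),0).round(4))
    m=(P[...,2]>.03)&(P[...,2]<.3)
    # small cassette cloud
    a=(P[...,2]>.02)
    lab=cv2.connectedComponents((np.nan_to_num(P[...,2])>.012).astype(np.uint8))[1]
    for l in range(1,lab.max()+1):
        q=P[lab==l]
        if len(q)>150: print(l,len(q),np.nanpercentile(q,[1,99],axis=0).round(3).tolist())
im=np.load("side.npz")["im"][140:250,200:310]
im2=np.load("scene.npz")["im"][140:250,240:350]
cv2.imwrite("pics/c.png",cv2.resize(np.hstack([im,im2])[...,::-1],(800,400),interpolation=cv2.INTER_CUBIC))
E
```

```text
scene (370, 125) [ 0.3446 -0.0856  0.2133]
scene (545, 160) [0.2965 0.1847 0.2132]
scene (440, 268) [0.507  0.1246 0.1494]
scene (650, 300) [0.2824 0.3929 0.0015]
scene (100, 250) [ 6.270e-01 -4.751e-01  2.000e-04]
scene (660, 460) [ 5.519e-01  4.853e-01 -1.000e-04]
scene (200, 215) [ 0.5532 -0.2788  0.1106]
scene (300, 300) [ 0.6245 -0.0343  0.1102]
scene (245, 285) [ 0.5789 -0.1922  0.0164]
scene (158, 268) [ 0.7081 -0.2023  0.1697]
scene (280, 262) [ 0.5388 -0.1425  0.0629]
scene (480, 470) [0.7161 0.2922 0.0695]
scene (385, 400) [0.7558 0.1853 0.1978]
1 4901 [[-0.09, -1.165, 0.013], [0.432, -0.862, 0.228]]
3 11657 [[-0.618, -0.084, 0.012], [0.349, 0.437, 0.273]]
4 1185 [[0.049, -0.726, 0.013], [0.166, -0.506, 0.042]]
5 478 [[0.191, 0.458, 0.247], [0.221, 0.493, 0.347]]
6 2515 [[0.315, -0.129, 0.015], [0.393, -0.038, 0.215]]
7 8432 [[0.498, -0.307, 0.013], [0.721, -0.006, 0.167]]
18 5913 [[0.496, 0.101, 0.015], [0.812, 0.214, 0.2]]
22 547 [[0.096, 0.549, 0.012], [0.227, 0.6, 0.022]]
27 1800 [[0.667, 0.266, 0.015], [0.837, 0.364, 0.072]]
28 1658 [[0.677, 0.38, 0.016], [0.812, 0.43,
[... 213 characters left out ...]
side (300, 430) [0.2834 0.0449 0.0003]
side (505, 305) [ 0.6061 -0.069   0.111 ]
side (620, 385) [ 0.5568 -0.2871  0.111 ]
side (540, 365) [ 0.6268 -0.132   0.0169]
side (622, 288) [ 0.7007 -0.2068  0.1597]
side (518, 385) [ 0.5289 -0.1545  0.0495]
side (440, 265) [0.6956 0.1403 0.0617]
side (455, 190) [0.7399 0.146  0.1959]
side (590, 325) [ 0.6958 -0.1716  0.0756]
1 52012 [[0.195, -0.232, 0.016], [1.433, 2.068, 0.484]]
2 8176 [[0.299, -0.134, 0.015], [0.808, 0.408, 0.215]]
4 3508 [[0.262, 0.127, 0.015], [0.345, 0.209, 0.215]]
5 12155 [[0.48, -0.327, 0.014], [0.714, -0.022, 0.162]]
6 1358 [[0.086, 0.552, 0.012], [0.228, 0.698, 0.021]]
13 17154 [[-0.081, -0.09, 0.012], [0.096, 0.074, 0.266]]
```

View pics/c.png

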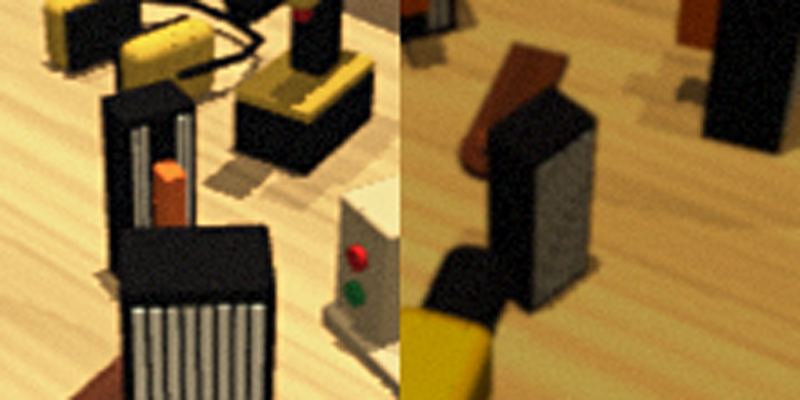

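The crop shows the chosen cassette at about 150 mm tall, with its rib facing the robot side. The other two are 213 mm tall, so they're ruled out. Next I'll fit the poses.

```bash
python3 - <<'E'
from h import *
Q=[];C=[];S=[]
for n in("scene","side"):
    z=np.load(n+".npz"); P=z["P"].reshape(-1,3); im=z["im"].reshape(-1,3).astype(int)
    ok=~np.isnan(P).any(1); Q.append(P[ok]);C.append(im[ok]);S.append(np.full(ok.sum(),n))
P=np.vstack(Q);C=np.vstack(C);S=np.hstack(S)
def rect(m,t,er=None):
    q=P[m]; r=cv2.minAreaRect(q[:,:2].astype(np.float32)); print(t,m.sum(),"z",np.median(q[:,2]).round(4),"c",np.round(r[0],4),"wh",np.round(r[1],4),"ang",round(r[2],1),np.median(q[:,:2],0).round(4))
    return r
near=(np.hypot(P[:,0]-.51,P[:,1]-.12)<.055)
for s in("scene","side"):
    rect(near&(S==s)&(abs(P[:,2]-.15)<.004),"top "+s)
rect(near&(P[:,2]>.02)&(P[:,2]<.146),"body")
org=(C[:,0]>C[:,2]*2.2)&(C[:,0]>110)&(C[:,1]<C[:,0]*.62)
m=org&(np.hypot(P[:,0]-.5,P[:,1]-.1)<.09)&(P[:,2]>.035)
rect(m,"rib"); print(np.percentile(P[m],[2,50,98],axis=0).round(3).tolist())
# cheeks
bx=(abs(P[:,0]-.6)<.15)&(abs(P[:,1]+.17)<.2)
for s in("scene","side"):
  t=bx&(abs(P[:,2]-.1105)<.003)&(S==s)&(C.sum(1)>200)
  rect(t&(P[:,1]>-.13),"cheekL "+s); rect(t&(P[:,1]<-.2),"cheekR "+s)
  rect(bx&(S==s)&(abs(P[:,2]-.0165)<.003)&(abs(P[:,0]-.59)<.06)&(abs(P[:,1]+.17)<.08),"floor "+s)
y=bx&(C[:,0]>130)&(C[:,2]<70)&(C[:,1]>100)&(P[:,2]>.12)
for s in("scene","side"):
  rect(y&(S==s),"tab "+s)
  print(np.percentile(P[y&(S==s)],[3,50,97],axis=0).round(3).tolist())
E
```

```text
top scene 366 z 0.1499 c [0.5153 0.1246] wh [0.0415 0.0598] ang 71.4 [0.517  0.1252]
top side 214 z 0.1506 c [0.5143 0.1228] wh [0.0428 0.0566] ang 73.0 [0.5116 0.1201]
body 1798 z 0.0979 c [0.5123 0.1132] wh [0.068  0.0602] ang 73.2 [0.5185 0.1235]
rib 136 z 0.0959 c [0.5084 0.0923] wh [0.028  0.0239] ang 62.4 [0.5006 0.0865]
[[0.495, 0.081, 0.072], [0.501, 0.086, 0.096], [0.519, 0.104, 0.112]]
cheekL scene 1290 z 0.11 c [ 0.6274 -0.0586] wh [0.065  0.1495] ang 71.7 [ 0.6316 -0.0573]
cheekR scene 903 z 0.1101 c [ 0.5855 -0.2793] wh [0.0904 0.1999] ang 86.2 [ 0.56  -0.277]
floor scene 604 z 0.016 c [ 0.5694 -0.2005] wh [0.0913 0.1027] ang 73.1 [ 0.5736 -0.1989]
cheekL side 835 z 0.1109 c [ 0.6256 -0.0599] wh [0.0643 0.1514] ang 71.8 [ 0.6201 -0.0608]
cheekR side 1428 z 0.111 c [ 0.5745 -0.2852] wh [0.0621 0.1849] ang 73.9 [ 0.5519 -0.2817]
floor side 748 z 0.0166 c [ 0.5859 -0.1521] wh [0.1234 0.1116] ang 89.9 [ 0.5921 -0.1393]
tab scene 82 z 0.1689 c [ 0.6918 -0.1963] wh [0.156  0.0481] ang 75.1 [ 0.7084 -0.2075]
[[0.656, -0.256, 0.128], [0.708, -0.208, 0.169], [0.718, -0.182, 0.172]]
tab side 199 z 0.1618 c [ 0.7036 -0.196 ] wh [0.1633 0.0334] ang 89.2 [ 0.702  -0.2039]
[[0.693, -0.227, 0.15], [0.702, -0.204, 0.162], [0.713, -0.18, 0.172]]
```

```bash
cat >> h.py <<'E'
def target(tip,z,y):
    z=np.array(z,float);z/=np.linalg.norm(z);y=np.array(y,float);y-=z*(y@z);y/=np.linalg.norm(y)
    return np.array(tip,float),R.from_matrix(np.stack([np.cross(y,z),y,z],1))
def pose():
    s=read_state();return s["tool_pos"],R.from_rotvec(s["eef_rot"]),s
def plan(p1,R1,n=None,g=.0854):
    p,r,s=pose(); rv=(r.inv()*R1).as_rotvec(); d=np.linalg.norm(p1-p)
    n=n or int(np.ceil(max(d/.055,np.degrees(np.linalg.norm(rv))/9.5,1)))
    for k in range(n):
        a=r*R.from_rotvec(rv*k/n)
        print(",".join(map(str,[*np.round(a.inv().apply((p1-p)/n),4),*np.round(np.degrees(rv)/n,2),g])))
def show():
    p,r,s=pose(); print(s["time_s"],"tcp",p.round(4),"z",r.as_matrix()[:,2].round(3),"y",r.as_matrix()[:,1].round(3),"q",s["joint_pos"].round(3),"F",s["contact_force"].round(1),"open",round(s["opening"],4),"gf",round(s["gripper_force"],1))
E
python3 - <<'E'
from h import *
show(); p,r,s=pose(); c=calibration("wrist")
print("cam in tool",r.inv().apply(c["eye"]-p), r.inv().apply(R.from_rotvec(c["rotation"]).as_matrix()[:,2]*-1))
b=np.radians(30);a=np.radians(72.3);u=np.array([np.cos(a),np.sin(a),0])
z=np.cos(b)*u-np.array([0,0,np.sin(b)])
for sg in(1,-1):
    t,T=target([0,0,0],z,[sg*u[1],-sg*u[0],0]); print(sg,np.degrees((r.inv()*T).as_rotvec()), "x",T.as_matrix()[:,0])
E
```

```text
0.15 tcp [0.2241 0.529  0.2306] z [-0.001 -0.001 -1.   ] y [ 0.39   0.921 -0.002] q [ 1.096  0.307  1.507  0.     1.328 -0.073] F [ 0.7 -0.4 -0.7] open 0.0854 gf 0.0
cam in tool [ 7.03263716e-02  2.53933431e-05 -1.40886431e-01] [-0.27773049  0.00180668  0.96065733]
1 [-44.10896398  48.33890148  76.24008739] x [0.15201653 0.47633074 0.8660254 ]
-1 [-49.46219716 -45.1339647  -85.54539382] x [-0.15201653 -0.47633074 -0.8660254 ]
```

```bash
python3 - <<'E'
from h import *
t,T=target([.45,.10,.36],[0,0,-1],[.953,-.304,0]); plan(t,T)
E
```

```text
-0.0375,-0.0307,-0.0129,-0.01,0.01,8.47,0.0854
-0.0416,-0.0248,-0.0129,-0.01,0.01,8.47,0.0854
-0.0448,-0.0184,-0.0129,-0.01,0.01,8.47,0.0854
-0.0471,-0.0116,-0.0129,-0.01,0.01,8.47,0.0854
-0.0483,-0.0046,-0.0129,-0.01,0.01,8.47,0.0854
-0.0484,0.0026,-0.0129,-0.01,0.01,8.47,0.0854
-0.0475,0.0097,-0.0129,-0.01,0.01,8.47,0.0854
-0.0455,0.0166,-0.0129,-0.01,0.01,8.47,0.0854
-0.0426,0.0231,-0.0129,-0.01,0.01,8.47,0.0854
-0.0387,0.0292,-0.0129,-0.01,0.01,8.47,0.0854
```

step_arm:
  deltas:
    - [-0.0375,-0.031,-0.013,0,0,8.5,0.0854]
    - [-0.0416,-0.025,-0.013,0,0,8.5,0.0854]
    - [-0.045,-0.018,-0.013,0,0,8.5,0.0854]
    - [-0.047,-0.012,-0.013,0,0,8.5,0.0854]
    - [-0.048,-0.005,-0.013,0,0,8.5,0.0854]

```text
time_s: 0.78
tool_pos: [0.3367, 0.3129, 0.2965]
eef_rot: [1.705, 2.639, -0.0]
contact_force: [0.4, 0.7, 0.2]
opening: 0.0854
gripper_force: 0.0
```

step_arm:
  deltas:
    - [-0.048,0.003,-0.013,0,0,8.5,0.0854]
    - [-0.0475,0.01,-0.013,0,0,8.5,0.0854]
    - [-0.0455,0.017,-0.013,0,0,8.5,0.0854]
    - [-0.0425,0.023,-0.013,0,0,8.5,0.0854]
    - [-0.039,0.029,-0.013,0,0,8.5,0.05]

```text
time_s: 1.4
tool_pos: [0.4493, 0.0986, 0.3616]
eef_rot: [-2.545, -1.841, 0.0]
contact_force: [1.4, 0.9, -0.7]
opening: 0.0696
gripper_force: 0.0
```

```bash
python3 - <<'E'
from h import *
show()
b=np.radians(30);u=np.array([.304,.953,0])
t,T=target([.47,-.01,.30],np.cos(b)*u-[0,0,np.sin(b)],[.953,-.304,0]); plan(t,T,g=.05)
E
```

```text
1.4 tcp [0.4493 0.0986 0.3616] z [-0.  0. -1.] y [ 0.95  -0.313 -0.   ] q [0.124 0.062 1.497 0.    1.582 0.443] F [ 1.4  0.9 -0.7] open 0.0696 gf 0.0
-0.0138,0.0077,0.0088,0.04,8.57,-0.07,0.05
-0.015,0.0077,0.0066,0.04,8.57,-0.07,0.05
-0.0158,0.0076,0.0043,0.04,8.57,-0.07,0.05
-0.0163,0.0076,0.0019,0.04,8.57,-0.07,0.05
-0.0164,0.0076,-0.0005,0.04,8.57,-0.07,0.05
-0.0161,0.0076,-0.003,0.04,8.57,-0.07,0.05
-0.0155,0.0076,-0.0054,0.04,8.57,-0.07,0.05
```

step_arm:
  deltas:
    - [-0.0138,0.0077,0.009,0,8.6,0,0.05]
    - [-0.015,0.0077,0.0066,0,8.6,0,0.05]
    - [-0.016,0.0076,0.0043,0,8.6,0,0.05]
    - [-0.0163,0.0076,0.002,0,8.6,0,0.05]

```text
time_s: 1.9
tool_pos: [0.4612, 0.0371, 0.3263]
eef_rot: [-2.189, -1.592, -0.686]
contact_force: [0.7, -0.5, -1.0]
opening: 0.05
gripper_force: 0.0
```

step_arm:
  deltas:
    - [-0.0164,0.0076,-0.0005,0,8.6,0,0.05]
    - [-0.016,0.0076,-0.003,0,8.6,0,0.05]
    - [-0.0155,0.0076,-0.0054,0,8.6,0,0.05]
    - [0,0,0,0,0,0,0.05]

```text
time_s: 2.4
tool_pos: [0.47, -0.0109, 0.2964]
eef_rot: [-1.865, -1.343, -1.077]
contact_force: [0.6, 0.3, -0.3]
opening: 0.0501
gripper_force: 0.0
```

```bash
python3 - <<'E'
from h import *
show()
im,d,P=cloud("wrist"); s,_,_=cloud("scene"); np.savez("w1.npz",im=im,P=P)
cv2.imwrite("pics/w1.png",np.hstack([cv2.resize(im,(400,300)),cv2.resize(s,(400,300))])[...,::-1])
E
```

```text
2.4 tcp [ 0.47   -0.0109  0.2964] z [ 0.268  0.827 -0.495] y [ 0.95  -0.313 -0.008] q [-0.796  0.321  1.85   0.881  1.623 -0.74 ] F [ 0.6  0.3 -0.3] open 0.0501 gf 0.0
```

View pics/w1.png

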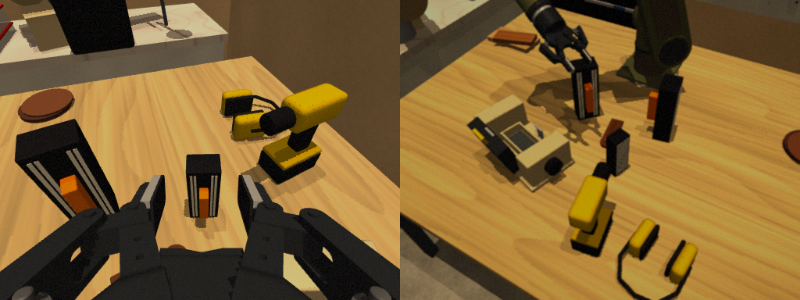

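Wrist view (left): the small cassette is at (203,185), centred between the fingers, with its rib facing us. Scene view (right): the arm stands above the big cassette. I'll refine the filter pose from this view.

```bash
python3 - <<'E'
from h import *
z=np.load("w1.npz");P=z["P"].reshape(-1,3);C=z["im"].reshape(-1,3).astype(int)
near=(np.hypot(P[:,0]-.51,P[:,1]-.115)<.07)
def rect(m,t):
    q=P[m]; r=cv2.minAreaRect(q[:,:2].astype(np.float32)); print(t,m.sum(),np.median(q[:,2]).round(4),np.round(r[0],4),np.round(r[1],4),round(r[2],1),np.median(q,0).round(4))
rect(near&(abs(P[:,2]-.15)<.004),"top")
# face plane: stripes face z .02-.145
u=np.array([.304,.953]);s=P[:,:2]@u
org=(C[:,0]>C[:,2]*2.2)&(C[:,0]>110)&(C[:,1]<C[:,0]*.62)&near
w=P[:,:2]@[.953,-.304]
for t,m in(("rib top",org&(P[:,2]>.107)),("rib face",org&(P[:,2]<.105)),("face",near&~org&(P[:,2]>.115)&(P[:,2]<.144))):
    print(t,m.sum(),"s",np.percentile(s[m],[5,50,95]).round(4),"w",np.percentile(w[m],[3,97]).round(4),"z",np.percentile(P[m,2],[3,97]).round(3))
    if m.sum()>30: v=np.linalg.svd(P[m]-P[m].mean(0),full_matrices=False)[2][2];print(v.round(3),np.degrees(np.arctan2(v[1],v[0])))
c=np.array([.5148,.1237]);print("c s,w",c@u,c@[.953,-.304])
for b,tip in((40,[28.5,0,62]),):
    b=np.radians(b);U=np.array([.304,.953,0]);zt=np.cos(b)*U-[0,0,np.sin(b)]
    g=np.array([.5148,.1237,0])-U*.0285+[0,0,.062]
    t,T=target(g-.06*zt+[0,0,.08],zt,[.953,-.304,0]);print(t);plan(t,T,g=.05)
E
```

```text
top 1107 0.1485 [0.5161 0.1238] [0.0415 0.0559] 72.9 [0.5157 0.1215 0.1485]
rib top 164 s [0.2342 0.2426 0.2524] w [0.4476 0.4617] z [0.107 0.11 ]
[-0.007  0.008 -1.   ] 129.97134780830055
rib face 198 s [0.2327 0.2333 0.2341] w [0.4485 0.4617] z [0.045 0.104]
[-0.284 -0.959 -0.003] -106.49909561397561
face 599 s [0.2541 0.2551 0.256 ] w [0.4284 0.4802] z [0.116 0.143]
[ 0.296  0.955 -0.002] 72.80788477434047
c s,w 0.2743853 0.4529996
[0.49216335 0.05273708 0.18056726]
-0.0235,0.0008,0.0386,0.06,-3.39,-0.09,0.05
-0.0212,0.0008,0.0399,0.06,-3.39,-0.09,0.05
-0.0188,0.0008,0.0411,0.06,-3.39,-0.09,0.05
```

step_arm:
  deltas:
    - [-0.0235,0.002,0.0386,0,-3.4,0,0.05]
    - [-0.021,0.001,0.04,0,-3.4,0,0.05]
    - [-0.019,0.001,0.041,0,-3.4,0,0.05]
    - [0,0,0,0,0,0,0.05]

```text
time_s: 3.0
tool_pos: [0.4925, 0.056, 0.1816]
eef_rot: [-1.992, -1.458, -0.929]
contact_force: [-0.1, 0.0, 0.3]
opening: 0.0502
gripper_force: 0.0
```

```bash
python3 - <<'E'
from h import *
show()
b=np.radians(40);a=np.radians(72.7);U=np.array([np.cos(a),np.sin(a),0]);zt=np.cos(b)*U-[0,0,np.sin(b)]
g=np.array([.5166,.1242,0])-U*.0285+[0,0,.062]
t,T=target(g-.06*zt,zt,[U[1],-U[0],0]);print(t);plan(t,T,g=.05)
for n in("scene","side"):
    im,d,P=cloud(n); 
    m=(P[...,0]>.25)&(P[...,0]<.45)&(P[...,1]>-.3)&(P[...,1]<.0)&(P[...,2]>.22)&(P[...,2]<.45)
    q=P[m]; print(n,m.sum())
    for zz in np.arange(.22,.42,.03):
        k=q[(q[:,2]>zz)&(q[:,2]<zz+.03)]
        if len(k)>5: print(zz.round(2),np.percentile(k[:,:2],[2,98],axis=0).round(3).tolist())
E
```

```text
3.0 tcp [0.4925 0.056  0.1816] z [ 0.232  0.73  -0.643] y [ 0.953 -0.303  0.   ] q [-0.578  0.381  1.975  0.889  1.255 -0.772] F [-0.1  0.   0.3] open 0.0502 gf 0.0
[0.49445667 0.05310596 0.10056726]
-0.0317,0.0013,0.0252,0.13,0.02,-0.1,0.05
-0.0317,0.0013,0.0252,0.13,0.02,-0.1,0.05
scene 1436
0.22 [[0.417, -0.003], [0.428, -0.0]]
0.25 [[0.416, -0.021], [0.449, -0.001]]
0.28 [[0.429, -0.042], [0.449, -0.014]]
0.31 [[0.422, -0.073], [0.45, -0.036]]
0.34 [[0.413, -0.108], [0.449, -0.067]]
0.37 [[0.355, -0.19], [0.449, -0.105]]
0.4 [[0.397, -0.174], [0.449, -0.139]]
side 5677
0.22 [[0.403, -0.071], [0.449, -0.002]]
0.25 [[0.409, -0.099], [0.442, -0.001]]
0.28 [[0.408, -0.132], [0.442, -0.023]]
0.31 [[0.398, -0.161], [0.436, -0.047]]
0.34 [[0.366, -0.25], [0.428, -0.076]]
0.37 [[0.343, -0.271], [0.379, -0.183]]
0.4 [[0.32, -0.27], [0.408, -0.171]]
```

```bash
python3 - <<'E'
from h import *
b=np.radians(40);a=np.radians(72.7);U=np.array([np.cos(a),np.sin(a),0]);zt=np.cos(b)*U-[0,0,np.sin(b)]
g=np.array([.5166,.1242,0])-U*.0285+[0,0,.062]
t,T=target(g-.03*zt,zt,[U[1],-U[0],0]);plan(t,T,3,g=.05)
E
```

```text
-0.021,-0.0,0.0275,0.17,0.0,-0.06,0.05
-0.021,0.0,0.0275,0.17,0.0,-0.06,0.05
-0.021,0.0001,0.0275,0.17,0.0,-0.06,0.05
```

step_arm:
  deltas:
    - [-0.021,0,0.0275,0,0,0,0.05]
    - [-0.021,0,0.0275,0,0,0,0.05]
    - [-0.021,0,0.0275,0,0,0,0.05]
    - [0,0,0,0,0,0,0.05]

```text
time_s: 3.6
tool_pos: [0.5012, 0.0736, 0.0794]
eef_rot: [-1.997, -1.45, -0.931]
contact_force: [0.1, 0.7, 0.6]
opening: 0.0497
gripper_force: 0.0
```

```bash
python3 - <<'E'
from h import *
show()
p,r,s=pose(); im,d,P=cloud("wrist"); P=P.reshape(-1,3); C=im.reshape(-1,3).astype(int)
L=r.inv().apply(np.nan_to_num(P)-p)
org=(C[:,0]>C[:,2]*2.2)&(C[:,0]>100)&(C[:,1]<C[:,0]*.62)&(np.hypot(P[:,0]-.51,P[:,1]-.1)<.08)
print(org.sum(),np.percentile(L[org],[3,50,97],axis=0).round(4).tolist(),np.percentile(P[org],[3,50,97],axis=0).round(4).tolist())
cv2.imwrite("pics/w2.png",im[...,::-1])
E
```

```text
3.6 tcp [0.5012 0.0736 0.0794] z [ 0.236  0.729 -0.642] y [ 0.951 -0.309 -0.001] q [-0.537  0.573  2.064  1.02   1.07  -1.003] F [0.1 0.7 0.6] open 0.0497 gf 0.0
2503 [[-0.0188, -0.0079, -0.0098], [0.0243, -0.0007, 0.0004], [0.0413, 0.0065, 0.0297]] [[0.4975, 0.082, 0.046], [0.5052, 0.0851, 0.1023], [0.5136, 0.1025, 0.1091]]
```

View pics/w2.png

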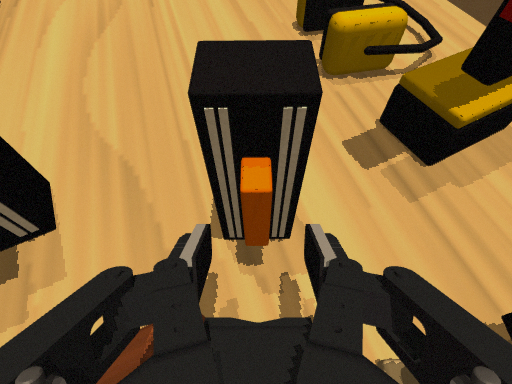

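Wrist view: the rib is centred at (257,200) between the open fingers, so I'll advance and close.

step_arm:
  deltas:
    - [0,0,0.013,0,0,0,0.05]
    - [0,0,0.013,0,0,0,0.05]
    - [0,0,0,0,0,0,0.03]
    - [0,0,0,0,0,0,0.01]
    - [0,0,0,0,0,0,0.005]
  force: 60

```text
time_s: 4.28
tool_pos: [0.5069, 0.0932, 0.063]
eef_rot: [-1.997, -1.452, -0.932]
contact_force: [-0.5, 2.1, -0.6]
opening: 0.0143
gripper_force: 59.7
```

step_arm:
  deltas:
    - [0,0,0,0,0,0,0.005]
    - [0,0,0,0,0,0,0.005]
    - [0,0,0,0,0,0,0.005]

```text
time_s: 4.65
tool_pos: [0.5069, 0.0932, 0.063]
eef_rot: [-1.997, -1.452, -0.932]
contact_force: [-1.3, 2.0, 3.0]
opening: 0.0145
gripper_force: 59.9
```

step_arm:
  deltas:
    - [0.008,0,-0.0065,0,0,0,0.005]
    - [0.023,0,-0.0193,0,0,0,0.005]
    - [0.023,0,-0.0193,0,0,0,0.005]
    - [0.023,0,-0.0193,0,0,0,0.005]
    - [0.023,0,-0.0193,0,0,0,0.005]

```text
time_s: 5.28
tool_pos: [0.5068, 0.0925, 0.1936]
eef_rot: [-2.0, -1.453, -0.929]
contact_force: [0.3, -0.2, -3.3]
opening: 0.0144
gripper_force: 59.4
```

step_arm:
  deltas:
    - [0.023,0,-0.0193,0,0,0,0.005]
    - [0.023,0,-0.0193,0,0,0,0.005]
    - [0.023,0,-0.0193,0,0,0,0.005]
    - [0,0,0,0,0,0,0.005]

```text
time_s: 5.78
tool_pos: [0.5076, 0.0924, 0.2845]
eef_rot: [-2.0, -1.457, -0.934]
contact_force: [0.7, 0.6, -4.3]
opening: 0.0144
gripper_force: 59.3
```

```bash
python3 - <<'E'
from h import *
show()
p,r,s=pose(); im,d,P=cloud("side"); im2,d2,P2=cloud("scene")
# box refit: cheek top corners, excluding cover
for n,(I,Q) in dict(side=(im,P),scene=(im2,P2)).items():
    Q=Q.reshape(-1,3);C=I.reshape(-1,3).astype(int)
    ex=np.array([.9497,-.3132]);ey=-np.array([-.3132,-.9497]);o=np.array([.5855,-.1678])
    B=np.stack([(Q[:,:2]-o)@ex,(Q[:,:2]-o)@ey],1)
    m=(abs(Q[:,2]-.1105)<.003)&(C.sum(1)>150)
    for nm,k in(("L",m&(B[:,1]>.07)&(B[:,1]<.17)&(abs(B[:,0])<.1)),("R",m&(B[:,1]<-.07)&(B[:,1]>-.17)&(abs(B[:,0])<.1))):
        rr=cv2.minAreaRect(B[k].astype(np.float32)); print(n,nm,k.sum(),np.percentile(B[k],[1,99],axis=0).round(4).tolist(),np.round(rr[0],4),np.round(rr[1],4),rr[2])
    k=(abs(Q[:,2]-.0165)<.0025)&(abs(B[:,0])<.045)&(abs(B[:,1])<.1)
    print("floor",np.percentile(B[k],[1,99],axis=0).round(4).tolist())
    k=(abs(Q[:,2]-.046)<.003)&(abs(B[:,0])<.06)&(abs(B[:,1])<.09);print("rim",k.sum(),np.percentile(B[k],[1,50,99],axis=0).round(4).tolist())
cv2.imwrite("pics/s2.png",np.hstack([cv2.resize(im,(400,300)),cv2.resize(im2,(400,300))])[...,::-1])
E
```

```text
5.775 tcp [0.5076 0.0924 0.2845] z [ 0.239  0.726 -0.645] y [ 0.951 -0.309  0.005] q [-0.493  0.223  1.859  0.876  1.37  -0.509] F [ 0.7  0.6 -4.3] open 0.0144 gf 59.3
side L 826 [[-0.0691, 0.0848], [0.0767, 0.1442]] [0.0039 0.1149] [0.0632 0.1502] 89.49195098876953
side R 1432 [[-0.0645, -0.1461], [0.0809, -0.0873]] [ 0.0092 -0.1164] [0.1507 0.0614] 1.3601568937301636
floor [[-0.0447, -0.0615], [0.0349, 0.081]]
rim 345 [[-0.0586, -0.054], [-0.018, 0.05], [0.0553, 0.0883]]
scene L 1291 [[-0.0669, 0.0885], [0.0784, 0.1478]] [0.0053 0.1179] [0.068  0.1486] 88.41618347167969
scene R 894 [[-0.0622, -0.1429], [0.0789, -0.0835]] [ 0.0101 -0.1138] [0.1494 0.0631] 1.141206979751587
floor [[-0.03, -0.0799], [0.0434, 0.0085]]
rim 297 [[-0.0584, -0.0883], [-0.0007, -0.066], [0.0505, 0.0323]]
```

View pics/s2.png

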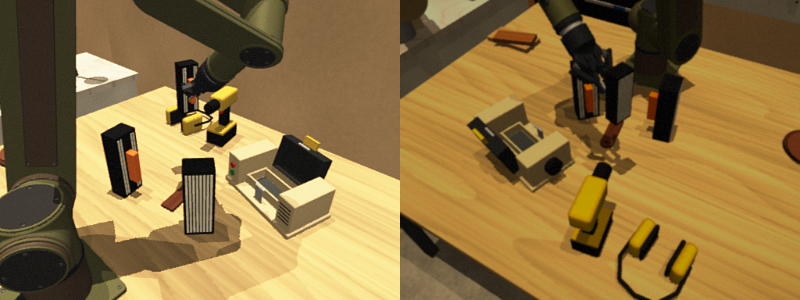

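Filter is lifted upright, held by the rib, and the bay is clear with the cover open. Next, the bay's height profile along the box x and y axes.

```bash
python3 - <<'E'
from h import *
a=np.radians(-17.4);ex=np.array([np.cos(a),np.sin(a)]);ey=np.array([-ex[1],ex[0]]);o=np.array([.5871,-.1677])
for n in("side","scene"):
    im,d,P=cloud(n); Q=P.reshape(-1,3);B=np.stack([(Q[:,:2]-o)@ex,(Q[:,:2]-o)@ey],1)
    def hist(i,j,lo,hi,name):
        k=(B[:,j]>lo)&(B[:,j]<hi)&(abs(B[:,i])<.1)&(Q[:,2]<.1)
        out=[]
        for x in np.arange(-.096,.1,.004):
            q=Q[k&(abs(B[:,i]-x)<.002),2]; out.append(f"{x*1000:.0f}:{np.percentile(q,10)*1000:.0f}-{np.percentile(q,90)*1000:.0f}" if len(q)>4 else f"{x*1000:.0f}:")
        print(n,name," ".join(out))
    hist(0,1,-.05,-.03,"x@-40"); hist(0,1,.03,.05,"x@+40"); hist(1,0,-.03,.02,"y")
    k=(abs(B[:,0])<.07)&(abs(B[:,1])<.085)&(abs(Q[:,2]-.0455)<.0025); print("rim",np.percentile(B[k],[1,99],axis=0).round(4).tolist())
    C=im.reshape(-1,3).astype(int); y=(C[:,0]>130)&(C[:,2]<70)&(C[:,1]>100)&(abs(B[:,1])<.05)&(B[:,0]>.08)&(B[:,0]<.2)&(Q[:,2]>.13)
    print("tab",np.c_[B,Q[:,2]][y][:0].tolist(),np.percentile(np.c_[B,Q[:,2]][y],[3,50,97],axis=0).round(4).tolist())
E
```

```text
side x@-40 -96:-0-2 -92:0-2 -88:-0-3 -84:-1-1 -80:0-2 -76:0-15 -72:14-17 -68:15-17 -64:14-18 -60:15-17 -56:15-18 -52:15-17 -48:14-18 -44:15-18 -40:15-17 -36:17-46 -32:19-46 -28: -24: -20: -16: -12: -8: -4: 0: 4: 8: 12: 16: 20: 24: 28: 32: 36: 40: 44: 48: 52: 56: 60:46-52 64:50-52 68: 72: 76: 80: 84: 88: 92: 96:45-52
side x@+40 -96:-0-2 -92:-0-3 -88:-1-2 -84:-0-1 -80:-1-14 -76:1-16 -72:15-17 -68:15-17 -64:15-17 -60:16-18 -56:14-17 -52:15-17 -48:15-17 -44:14-16 -40:14-30 -36:17-46 -32: -28: -24: -20: -16: -12: -8: -4:16-18 0:15-18 4:15-18 8:16-18 12:15-17 16:15-18 20:16-18 24:16-18 28:16-18 32:18-44 36:26-47 40: 44: 48: 52: 56: 60:24-51 64:24-51 68: 72:48-50 76: 80:47-49 84:46-47 88:45-46 92:44-45 96:44-54
side y -96: -92: -88: -84: -80: -76: -72: -68: -64: -60: -56: -52: -48: -44: -40: -36: -32: -28: -24: -20:17-18 -16:16-18 -12:16-19 -8:16-19 -4:16-18 0:15-18 4:16-18 8:16-18 12:16-19 16:16-18 20:16-17 24:16-19 28:15-18 32:16-18 36:15-18 40:15-19 44:15-18 48:15-18 52:16-19 56:16-18 60:15-18 64:15-18 68:16-18 72:16-18 76:16-46 80:21-46 84:48-95 88:51-94 92: 96:
rim [[-0.06, -0.053], [0
[... 459 characters left out ...]
6: -92: -88: -84: -80: -76: -72: -68: -64: -60: -56: -52: -48: -44: -40: -36: -32: -28: -24: -20: -16: -12: -8: -4: 0: 4: 8: 12: 16: 20: 24: 28: 32: 36: 40: 44: 48: 52: 56: 60: 64: 68: 72: 76: 80: 84: 88:-1-1 92:-3-1 96:-3-2
scene y -96: -92: -88:49-95 -84:46-92 -80:17-44 -76:16-45 -72:14-17 -68:14-18 -64:14-18 -60:15-18 -56:15-18 -52:14-18 -48:15-18 -44:14-18 -40:14-18 -36:14-18 -32:14-17 -28:12-18 -24:15-19 -20:14-18 -16:14-18 -12:14-18 -8:14-17 -4:14-19 0:14-18 4:14-18 8:15-17 12: 16: 20: 24: 28: 32: 36: 40: 44: 48: 52: 56: 60: 64: 68: 72: 76: 80: 84: 88: 92: 96:
rim [[-0.0592, -0.0847], [0.0404, 0.0324]]
tab [] [[0.124, -0.0237, 0.1427], [0.1278, 0.0004, 0.1693], [0.132, 0.0236, 0.1722]]
```

```bash
python3 - <<'E'
from h import *
p,r,s=pose()
R1=r*R.from_euler("y",-90,degrees=True); print(R1.as_matrix().round(3).tolist())
plan(np.array([.497,.2585,.20]),R1,10,g=.005)
E
```

```text
[[0.234, 0.951, -0.201], [0.729, -0.308, -0.611], [-0.644, -0.003, -0.765]]
0.0037,-0.0059,0.0171,-0.0,-9.0,-0.0,0.005
0.0063,-0.0059,0.0163,-0.0,-9.0,-0.0,0.005
0.0088,-0.0059,0.0151,-0.0,-9.0,-0.0,0.005
0.011,-0.0059,0.0135,-0.0,-9.0,-0.0,0.005
0.013,-0.0059,0.0117,-0.0,-9.0,-0.0,0.005
0.0147,-0.0059,0.0095,-0.0,-9.0,-0.0,0.005
0.016,-0.0059,0.0071,-0.0,-9.0,-0.0,0.005
0.0169,-0.0059,0.0045,-0.0,-9.0,-0.0,0.005
0.0174,-0.0059,0.0018,-0.0,-9.0,-0.0,0.005
0.0174,-0.0059,-0.001,-0.0,-9.0,-0.0,0.005
```

step_arm:
  deltas:
    - [0.0037,-0.0059,0.017,0,-9,0,0.005]
    - [0.0063,-0.0059,0.0163,0,-9,0,0.005]
    - [0.0088,-0.0059,0.015,0,-9,0,0.005]
    - [0.011,-0.0059,0.0135,0,-9,0,0.005]
    - [0.013,-0.0059,0.0117,0,-9,0,0.005]

```text
time_s: 6.6
tool_pos: [0.5014, 0.1761, 0.2411]
eef_rot: [-2.5, -1.816, -0.099]
contact_force: [0.0, -0.2, -4.2]
opening: 0.0144
gripper_force: 59.2
```

step_arm:
  deltas:
    - [0.0147,-0.0059,0.0095,0,-9,0,0.005]
    - [0.016,-0.0059,0.007,0,-9,0,0.005]
    - [0.017,-0.0059,0.0045,0,-9,0,0.005]
    - [0.0174,-0.0059,0.0018,0,-9,0,0.005]
    - [0.0174,-0.0059,-0.001,0,-9,0,0.005]

```text
time_s: 7.22
tool_pos: [0.4978, 0.2598, 0.1996]
eef_rot: [2.12, 1.544, -0.78]
contact_force: [0.8, -0.9, -4.2]
opening: 0.014
gripper_force: 59.4
```

```bash
python3 - <<'E'
from h import *
show(); p,r,s=pose()
# where is filter: cloud near
im2,d2,P2=cloud("scene");im,d,P=cloud("side")
cv2.imwrite("pics/s3.png",np.hstack([cv2.resize(im,(400,300)),cv2.resize(im2,(400,300))])[...,::-1])
t=np.array([.497,.2585,.060]); R1=R.from_matrix(target(t,r.as_matrix()[:,2],[r.as_matrix()[0,1],r.as_matrix()[1,1],0])[1].as_matrix())
plan(t,R1,4,g=.005)
E
```

```text
7.225 tcp [0.4978 0.2598 0.1996] z [-0.201 -0.614 -0.763] y [ 0.951 -0.308 -0.003] q [ 0.65   0.639  1.233 -0.393  1.856  0.965] F [ 0.8 -0.9 -4.2] open 0.014 gf 59.4
0.0207,0.0008,0.0257,-0.06,0.06,0.16,0.005
0.0207,0.0007,0.0257,-0.06,0.06,0.16,0.005
0.0207,0.0006,0.0257,-0.06,0.06,0.16,0.005
0.0207,0.0005,0.0257,-0.06,0.06,0.16,0.005
```

View pics/s3.png

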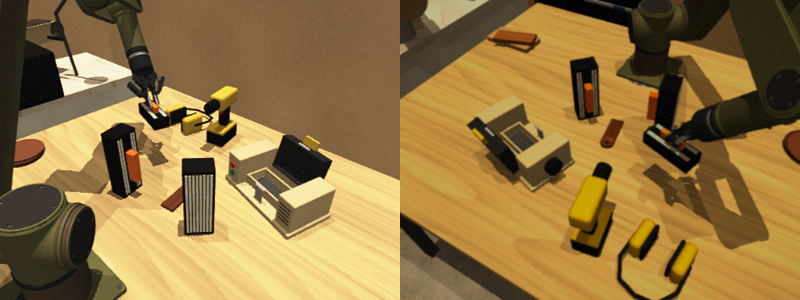

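The filter is level in the grip, rib up, at scene (670,148). The bench below it is clear.

step_arm:
  deltas:
    - [0.02,0,0.025,0,0,0,0.005]
    - [0.0207,0,0.0257,0,0,0,0.005]
    - [0.0207,0,0.0257,0,0,0,0.005]
    - [0.018,0,0.0225,0,0,0,0.005]
    - [0,0,0,0,0,0,0.005]

```text
time_s: 7.95
tool_pos: [0.4957, 0.2543, 0.0724]
eef_rot: [2.123, 1.544, -0.782]
contact_force: [-0.5, -0.4, -2.9]
opening: 0.0148
gripper_force: 59.3
```

step_arm:
  deltas:
    - [0.0026,0,0.0031,0,0,0,0.005]
    - [0.0013,0,0.0015,0,0,0,0.005]
    - [0,0,0,0,0,0,0.005]

```text
time_s: 8.32
tool_pos: [0.4981, 0.256, 0.0697]
eef_rot: [2.124, 1.544, -0.771]
contact_force: [0.5, 0.3, -3.7]
opening: 0.0143
gripper_force: 59.4
```

step_arm:
  deltas:
    - [0,0,0,0,0,0,0.005]
    - [0,0,0,0,0,0,0.005]

```text
time_s: 8.57
tool_pos: [0.4979, 0.2558, 0.0693]
eef_rot: [2.124, 1.544, -0.772]
contact_force: [-0.6, 0.2, -3.9]
opening: 0.0142
gripper_force: 59.4
```

```bash
python3 - <<'E'
from h import *
show()
p,r,s=pose()
im2,d2,P=cloud("scene"); P=P.reshape(-1,3); C=im2.reshape(-1,3)
m=(abs(P[:,0]-.5)<.08)&(abs(P[:,1]-.27)<.12)&(P[:,2]>.004)&(P[:,2]<.06)
print(m.sum(),np.percentile(P[m],[1,5,50,95,99],axis=0).round(4).tolist())
E
```

```text
8.575 tcp [0.4979 0.2558 0.0693] z [-0.198 -0.611 -0.766] y [ 0.951 -0.308  0.   ] q [ 0.645  0.759  1.35  -0.379  1.629  1.054] F [-0.6  0.2 -3.9] open 0.0142 gf 59.4
1587 [[0.4606, 0.1902, 0.0045], [0.4716, 0.1997, 0.0224], [0.5179, 0.2757, 0.0559], [0.5457, 0.3387, 0.0591], [0.5496, 0.3454, 0.0597]]
```

step_arm:
  deltas:
    - [0.0032,0,0.0038,0,0,0,0.005]
    - [0.0032,0,0.0038,0,0,0,0.005]
    - [0.0016,0,0.0019,0,0,0,0.005]
    - [0,0,0,0,0,0,0.005]

```text
time_s: 9.12
tool_pos: [0.4976, 0.2556, 0.056]
eef_rot: [2.123, 1.544, -0.774]
contact_force: [-0.5, -0.3, -4.1]
opening: 0.0141
gripper_force: 59.3
```

step_arm:
  deltas:
    - [0.0013,0,0.0015,0,0,0,0.005]
    - [0.0007,0,0.0008,0,0,0,0.005]
    - [0,0,0,0,0,0,0.005]

```text
time_s: 9.5
tool_pos: [0.4978, 0.2557, 0.0534]
eef_rot: [2.123, 1.544, -0.773]
contact_force: [-0.2, 0.8, -3.7]
opening: 0.0141
gripper_force: 59.3
```

step_arm:
  deltas:
    - [0.0007,0,0.0008,0,0,0,0.005]
    - [0.0003,0,0.0004,0,0,0,0.005]
    - [0,0,0,0,0,0,0.005]

```text
time_s: 9.88
tool_pos: [0.4978, 0.2558, 0.0522]
eef_rot: [2.123, 1.544, -0.773]
contact_force: [-0.9, 0.9, -1.6]
opening: 0.0145
gripper_force: 59.6
```

step_arm:
  deltas:
    - [0.0005,0,0.0006,0,0,0,0.005]
    - [0,0,0,0,0,0,0.005]

```text
time_s: 10.12
tool_pos: [0.4977, 0.2559, 0.0521]
eef_rot: [2.123, 1.543, -0.773]
contact_force: [-1.9, 3.3, 5.7]
opening: 0.0148
gripper_force: 60.4
```

step_arm:
  deltas:
    - [0,0,0,0,0,0,0.02]
    - [0,0,0,0,0,0,0.05]
    - [0,0,0,0,0,0,0.05]
    - [0,0,-0.02,0,0,0,0.05]
    - [0,0,-0.04,0,0,0,0.05]

```text
time_s: 10.75
tool_pos: [0.5087, 0.2912, 0.0964]
eef_rot: [2.122, 1.543, -0.779]
contact_force: [0.4, -0.3, 0.7]
opening: 0.0497
gripper_force: 0.0
```

step_arm:
  deltas:
    - [-0.012,0,-0.05,0,0,0,0.05]
    - [-0.012,0,-0.03,0,0,0,0.05]

```text
time_s: 11.0
tool_pos: [0.5206, 0.3252, 0.1754]
eef_rot: [2.124, 1.544, -0.77]
contact_force: [1.2, 0.5, -0.1]
opening: 0.0499
gripper_force: 0.0
```

```bash
python3 - <<'E'
from h import *
show()
t,T=target([.525,.275,.22],[0,0,-1],[.9536,-.301,0]); plan(t,T,5,g=.05)
E
```

```text
11.0 tcp [0.5206 0.3252 0.1754] z [-0.196 -0.611 -0.767] y [ 0.951 -0.308  0.001] q [ 0.697  0.736  1.091 -0.371  1.908  0.994] F [ 1.2  0.5 -0.1] open 0.0499 gf 0.0
-0.0128,0.0039,-0.0009,-0.01,7.98,-0.08,0.05
-0.0126,0.0039,-0.0027,-0.01,7.98,-0.08,0.05
-0.0121,0.0039,-0.0044,-0.01,7.98,-0.08,0.05
-0.0114,0.0039,-0.006,-0.01,7.98,-0.08,0.05
-0.0105,0.0039,-0.0075,-0.01,7.98,-0.08,0.05
```

step_arm:
  deltas:
    - [-0.013,0,-0.001,0,8,0,0.05]
    - [-0.0126,0,-0.0027,0,8,0,0.05]
    - [-0.012,0,-0.0044,0,8,0,0.05]
    - [-0.0114,0,-0.006,0,8,0,0.05]
    - [-0.0105,0,-0.0075,0,8,0,0.05]

```text
time_s: 11.62
tool_pos: [0.5056, 0.2794, 0.2195]
eef_rot: [-2.54, -1.847, -0.007]
contact_force: [0.6, -0.0, -0.5]
opening: 0.0501
gripper_force: 0.0
```

step_arm:
  deltas:
    - [0,0,0,0,0,0,0.05]

```text
time_s: 11.75
tool_pos: [0.5046, 0.2769, 0.22]
eef_rot: [2.544, 1.842, 0.001]
contact_force: [-0.2, 0.3, 0.0]
opening: 0.0501
gripper_force: 0.0
```

```bash
python3 - <<'E'
from h import *
show(); p,r,s=pose()
im,d,P=cloud("wrist"); P=P.reshape(-1,3);C=im.reshape(-1,3).astype(int)
near=(np.hypot(P[:,0]-.505,P[:,1]-.27)<.11)
def rect(m,t):
    q=P[m]; x=cv2.minAreaRect(q[:,:2].astype(np.float32)); print(t,m.sum(),np.median(q[:,2]).round(4),np.round(x[0],4),np.round(x[1],4),round(x[2],1),np.median(q,0).round(4))
rect(near&(P[:,2]>.03)&(P[:,2]<.047),"top")
org=(C[:,0]>C[:,2]*2.2)&(C[:,0]>110)&(C[:,1]<C[:,0]*.62)&near
rect(org&(P[:,2]>.055)&(P[:,2]<.07),"rib")
print(np.percentile(P[org],[3,50,97],axis=0).round(3).tolist())
E
```

```text
11.75 tcp [0.5046 0.2769 0.22  ] z [ 0.001  0.    -1.   ] y [ 0.95  -0.312  0.001] q [ 0.429  0.316  1.523 -0.     1.302  0.746] F [-0.2  0.3  0. ] open 0.0501 gf 0.0
top 5073 0.0384 [0.5016 0.268 ] [0.1497 0.056 ] 72.1 [0.5046 0.2794 0.0384]
rib 808 0.0601 [0.5017 0.2681] [0.0691 0.0151] 72.3 [0.5029 0.2725 0.0601]
[[0.489, 0.237, 0.059], [0.503, 0.272, 0.06], [0.516, 0.3, 0.062]]
```

step_arm:
  deltas:
    - [-0.0094,0,0.04,0,0,0.4,0.05]
    - [0,0,0.05,0,0,0,0.05]
    - [0,0,0.045,0,0,0,0.05]
    - [0,0,0.025,0,0,0,0.05]
    - [0,0,0.008,0,0,0,0.05]

```text
time_s: 12.42
tool_pos: [0.5016, 0.2714, 0.0475]
eef_rot: [-2.545, -1.84, 0.009]
contact_force: [0.8, 0.1, -0.5]
opening: 0.0501
gripper_force: 0.0
```

step_arm:
  deltas:
    - [0,0,0.006,0,0,0,0.05]
    - [0,0,0,0,0,0,0.05]

```text
time_s: 12.68
tool_pos: [0.5032, 0.2714, 0.0448]
eef_rot: [2.547, 1.839, 0.001]
contact_force: [-0.3, -0.3, -0.3]
opening: 0.05
gripper_force: 0.0
```

Fine to grasp (3 mm along the rib, under 1 mm across).

step_arm:
  deltas:
    - [-0.003,0,0,0,0,0,0.03]
    - [0,0,0,0,0,0,0.01]
    - [0,0,0,0,0,0,0.005]
    - [0,0,0,0,0,0,0.005]
    - [0,0,0,0,0,0,0.005]
  force: 60

```text
time_s: 13.3
tool_pos: [0.5019, 0.2679, 0.0455]
eef_rot: [2.547, 1.838, 0.001]
contact_force: [-2.1, -1.3, 6.2]
opening: 0.0146
gripper_force: 60.0
```

step_arm:
  deltas:
    - [0,0,0,0,0,0,0.005]
    - [0,0,-0.01,0,0,0,0.005]
    - [0,0,-0.05,0,0,0,0.005]
    - [0,0,-0.05,0,0,0,0.005]
    - [0,0,-0.05,0,0,0,0.005]

```text
time_s: 13.92
tool_pos: [0.5011, 0.2677, 0.2057]
eef_rot: [-2.547, -1.838, 0.002]
contact_force: [0.5, 0.4, -4.2]
opening: 0.0144
gripper_force: 59.7
```

step_arm:
  deltas:
    - [0,0,-0.05,0,0,0,0.005]
    - [0,0,0,0,0,0,0.005]

```text
time_s: 14.18
tool_pos: [0.5043, 0.2691, 0.2594]
eef_rot: [2.546, 1.837, 0.016]
contact_force: [0.1, 0.7, -4.1]
opening: 0.014
gripper_force: 59.7
```

```bash
python3 - <<'E'
from h import *
show(); p,r,s=pose()
im,d,P=cloud("wrist"); P=P.reshape(-1,3);C=im.reshape(-1,3).astype(int)
L=r.inv().apply(np.nan_to_num(P)-p)
m=(abs(L[:,0])<.1)&(abs(L[:,1])<.035)&(L[:,2]>-.003)&(L[:,2]<.015)
x=cv2.minAreaRect(L[m][:,:2].astype(np.float32));print(m.sum(),x,np.median(L[m],0), np.percentile(L[m],[1,99],axis=0).round(4).tolist())
t,T=target([.5876,-.1679,.24],[0,0,-1],[np.cos(np.radians(-17.4)),np.sin(np.radians(-17.4)),0]); plan(t,T,g=.005)
E
```

```text
14.175 tcp [0.5043 0.2691 0.2594] z [ 0.009  0.004 -1.   ] y [ 0.949 -0.315  0.007] q [0.416 0.277 1.478 0.    1.377 0.737] F [ 0.1  0.7 -4.1] open 0.014 gf 59.7
13105 ((0.006796836853027344, 3.355927765369415e-05), (0.05624601989984512, 0.13533522188663483), 89.8258285522461) [ 0.04445376 -0.00011885  0.0070807 ] [[-0.0571, -0.0273, 0.0043], [0.0739, 0.0273, 0.0089]]
-0.043,0.0242,0.0018,0.02,-0.02,-0.11,0.005
-0.0431,0.0242,0.0018,0.02,-0.02,-0.11,0.005
-0.0431,0.0241,0.0018,0.02,-0.02,-0.11,0.005
-0.0431,0.024,0.0018,0.02,-0.02,-0.11,0.005
-0.0432,0.0239,0.0018,0.02,-0.02,-0.11,0.005
-0.0432,0.0238,0.0018,0.02,-0.02,-0.11,0.005
-0.0433,0.0238,0.0018,0.02,-0.02,-0.11,0.005
-0.0433,0.0237,0.0018,0.02,-0.02,-0.11,0.005
-0.0434,0.0236,0.0018,0.02,-0.02,-0.11,0.005
```

step_arm:
  deltas:
    - [-0.043,0.0242,0,0,0,0,0.005]
    - [-0.0431,0.0242,0,0,0,0,0.005]
    - [-0.0431,0.0241,0,0,0,0,0.005]
    - [-0.0431,0.024,0,0,0,0,0.005]
    - [-0.0432,0.024,0,0,0,0,0.005]

```text
time_s: 14.85
tool_pos: [0.5463, 0.024, 0.2515]
eef_rot: [-2.544, -1.836, 0.007]
contact_force: [0.2, -0.1, -4.2]
opening: 0.0144
gripper_force: 59.7
```

step_arm:
  deltas:
    - [-0.0432,0.024,0,0,0,0,0.005]
    - [-0.0433,0.0238,0,0,0,0,0.005]
    - [-0.0433,0.0237,0,0,0,0,0.005]
    - [-0.0434,0.0236,0,0,0,0,0.005]
    - [0,0,0,0,0,0,0.005]

```text
time_s: 15.48
tool_pos: [0.5829, -0.1724, 0.2511]
eef_rot: [-2.549, -1.831, 0.006]
contact_force: [-0.9, 0.2, -4.3]
opening: 0.0143
gripper_force: 59.8
```

```bash
python3 - <<'E'
from h import *
show(); p,r,s=pose()
im,d,P=cloud("wrist"); P=P.reshape(-1,3);C=im.reshape(-1,3).astype(int)
a=np.radians(-17.4);ex=np.array([np.cos(a),np.sin(a)]);ey=np.array([-ex[1],ex[0]]);o=np.array([.5876,-.1679])
B=np.stack([(P[:,:2]-o)@ex,(P[:,:2]-o)@ey],1)
for nm,z0 in(("cheek",.11),("rim",.0455),("floor",.0155)):
    m=(abs(P[:,2]-z0)<.004)&(abs(B)<.16).all(1)
    for sd in(1,-1):
        k=m&(sd*B[:,1]>0)
        if k.sum()>30: print(nm,sd,k.sum(),np.percentile(B[k],[1,99],axis=0).round(4).tolist(), [round(v,3) for v in np.polyfit(B[k,1],B[k,0],1)])
cv2.imwrite("pics/w4.png",im[...,::-1])
t,T=target([.5876,-.1679,.13],[0,0,-1],[*ex,0]); plan(t,T,3,g=.005)
E
```

```text
15.475 tcp [ 0.5829 -0.1724  0.2511] z [-0.005  0.    -1.   ] y [ 0.948 -0.319 -0.005] q [-0.356  0.341  1.402 -0.002  1.403 -0.031] F [-0.9  0.2 -4.3] open 0.0143 gf 59.8
cheek 1 11578 [[-0.0665, 0.0879], [0.0781, 0.1451]] [np.float64(0.01), np.float64(0.005)]
cheek -1 793 [[-0.0658, -0.1149], [0.0993, -0.0762]] [np.float64(0.034), np.float64(0.06)]
rim 1 2512 [[-0.0362, 0.0012], [0.0995, 0.087]] [np.float64(-0.771), np.float64(0.102)]
rim -1 1615 [[0.062, -0.0799], [0.1002, -0.0009]] [np.float64(0.004), np.float64(0.08)]
floor 1 730 [[-0.0755, 0.0417], [0.0818, 0.0881]] [np.float64(1.417), np.float64(-0.119)]
0.0012,0.0017,0.0404,-0.12,-0.01,-0.38,0.005
0.0012,0.0016,0.0404,-0.12,-0.01,-0.38,0.005
0.0012,0.0016,0.0404,-0.12,-0.01,-0.38,0.005
```

View pics/w4.png

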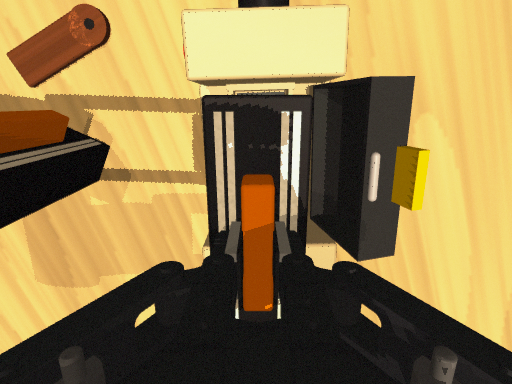

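Wrist view: the filter is rib-up above the bay. The cheek edge at (265,78) and the open cover at (365,165) are both clear. Lowering.

step_arm:
  deltas:
    - [0.0012,0.0017,0.04,-0.1,0,-0.4,0.005]
    - [0.0012,0.0017,0.04,-0.1,0,-0.4,0.005]
    - [0.0012,0.0016,0.04,-0.1,0,-0.4,0.005]
    - [0,0,0,0,0,0,0.005]

```text
time_s: 16.02
tool_pos: [0.5853, -0.164, 0.1297]
eef_rot: [-2.522, -1.863, 0.006]
contact_force: [-0.7, 0.6, -4.0]
opening: 0.0146
gripper_force: 59.8
```

```bash
python3 - <<'E'
from h import *
show()
im,d,P=cloud("wrist"); P=P.reshape(-1,3)
a=np.radians(-17.4);ex=np.array([np.cos(a),np.sin(a)]);ey=np.array([-ex[1],ex[0]]);o=np.array([.5876,-.1679])
B=np.stack([(P[:,:2]-o)@ex,(P[:,:2]-o)@ey],1)
m=(abs(P[:,2]-.11)<.004)&(abs(B[:,0])<.09)&(B[:,1]>.08)&(B[:,1]<.155)
x=cv2.minAreaRect(B[m].astype(np.float32)); print(m.sum(),x)
e=[];
for xx in np.arange(-.06,.075,.006):
    k=m&(abs(B[:,0]-xx)<.003); e.append((xx,np.percentile(B[k,1],1)) if k.sum()>20 else (xx,np.nan))
e=np.array(e);e=e[~np.isnan(e[:,1])]; print("inner edge slope deg",np.degrees(np.polyfit(e[:,0],e[:,1],1)[0]),np.median(e[:,1]))
t,T=target([.5876,-.1679,.072],[0,0,-1],[*ex,0]); plan(t,T,4,g=.005)
E
```

```text
16.025 tcp [ 0.5853 -0.164   0.1297] z [-0.007  0.003 -1.   ] y [ 0.956 -0.294 -0.007] q [-3.430e-01  4.440e-01  1.563e+00  1.000e-03  1.142e+00 -4.500e-02] F [-0.7  0.6 -4. ] open 0.0146 gf 59.8
21944 ((0.005932651460170746, 0.1018560379743576), (0.14840225875377655, 0.04341765120625496), 0.01537987869232893)
inner edge slope deg 0.4657637355836063 0.08761953984170334
-0.0007,0.0002,0.0151,-0.02,-0.01,0.07,0.005
-0.0007,0.0002,0.0151,-0.02,-0.01,0.07,0.005
-0.0007,0.0002,0.0151,-0.02,-0.01,0.07,0.005
-0.0007,0.0002,0.0151,-0.02,-0.01,0.07,0.005
```

step_arm:
  deltas:
    - [-0.0005,0.0005,0.015,0,0,0,0.005]
    - [-0.0005,0.0004,0.015,0,0,0,0.005]
    - [-0.0005,0.0003,0.015,0,0,0,0.005]
    - [0,0,0.01,0,0,0,0.005]
    - [0,0,0,0,0,0,0.005]

```text
time_s: 16.7
tool_pos: [0.59, -0.1687, 0.0783]
eef_rot: [2.527, 1.864, 0.003]
contact_force: [-0.5, 1.0, -3.8]
opening: 0.0145
gripper_force: 59.8
```

```bash
python3 - <<'E'
from h import *
a=np.radians(-17.4)
show();t,T=target([.5883,-.1672,.061],[0,0,-1],[np.cos(a),np.sin(a),0]); plan(t,T,2,g=.005)
E
```

```text
16.7 tcp [ 0.59   -0.1687  0.0783] z [ 0.003 -0.001 -1.   ] y [ 0.955 -0.295  0.003] q [-0.347  0.503  1.613  0.     1.024 -0.048] F [-0.5  1.  -3.8] open 0.0145 gf 59.8
0.0005,-0.0011,0.0086,0.08,-0.0,0.11,0.005
0.0005,-0.0011,0.0086,0.08,-0.0,0.11,0.005
```

step_arm:
  deltas:
    - [0.0005,-0.001,0.005,0,0,0,0.005]
    - [0.0005,-0.001,0.004,0,0,0,0.005]
    - [0,0,0.003,0,0,0,0.005]
    - [0,0,0.002,0,0,0,0.005]
    - [0,0,0,0,0,0,0.005]

```text
time_s: 17.32
tool_pos: [0.5893, -0.1674, 0.0654]
eef_rot: [2.525, 1.863, 0.005]
contact_force: [-0.6, 0.1, -4.9]
opening: 0.0144
gripper_force: 60.0
```

step_arm:
  deltas:
    - [0,0,0.0015,0,0,0,0.005]
    - [0,0,0,0,0,0,0.005]

```text
time_s: 17.58
tool_pos: [0.5894, -0.1674, 0.064]
eef_rot: [2.525, 1.863, 0.005]
contact_force: [-0.5, 0.2, -3.5]
opening: 0.0145
gripper_force: 60.0
```

step_arm:
  deltas:
    - [0,0,0.0015,0,0,0,0.005]
    - [0,0,0.001,0,0,0,0.005]
    - [0,0,0,0,0,0,0.005]

```text
time_s: 17.95
tool_pos: [0.5893, -0.1674, 0.0614]
eef_rot: [2.525, 1.863, 0.005]
contact_force: [0.2, -0.9, -4.5]
opening: 0.0143
gripper_force: 60.0
```

step_arm:
  deltas:
    - [0,0,0.0008,0,0,0,0.005]
    - [0,0,0.0005,0,0,0,0.005]
    - [0,0,0,0,0,0,0.005]

```text
time_s: 18.32
tool_pos: [0.5894, -0.1675, 0.0605]
eef_rot: [2.525, 1.862, 0.005]
contact_force: [0.7, -0.3, -1.4]
opening: 0.0144
gripper_force: 60.1
```

step_arm:
  deltas:
    - [0,0,0.0004,0,0,0,0.005]
    - [0,0,0,0,0,0,0.02]
    - [0,0,0,0,0,0,0.035]
    - [0,0,0,0,0,0,0.035]
    - [0,0,-0.01,0,0,0,0.035]

```text
time_s: 18.95
tool_pos: [0.5887, -0.1672, 0.0694]
eef_rot: [2.526, 1.863, 0.003]
contact_force: [-0.5, -0.6, -0.6]
opening: 0.0349
gripper_force: 0.0
```

step_arm:
  deltas:
    - [0,0,-0.03,0,0,0,0.035]
    - [0,0,-0.05,0,0,0,0.035]
    - [0,0,-0.05,0,0,0,0.035]
    - [0,0,-0.04,0,0,0,0.035]
    - [0,0,0,0,0,0,0.035]

```text
time_s: 19.58
tool_pos: [0.591, -0.168, 0.2451]
eef_rot: [2.518, 1.858, 0.013]
contact_force: [0.0, 0.2, -1.6]
opening: 0.0352
gripper_force: 0.0
```

```bash
python3 - <<'E'
from h import *
show(); p,r,s=pose()
im,d,P=cloud("wrist"); P=P.reshape(-1,3);C=im.reshape(-1,3).astype(int)
a=np.radians(-17.4);ex=np.array([np.cos(a),np.sin(a)]);ey=np.array([-ex[1],ex[0]]);o=np.array([.5876,-.1679])
B=np.stack([(P[:,:2]-o)@ex,(P[:,:2]-o)@ey],1)
org=(C[:,0]>C[:,2]*2.2)&(C[:,0]>110)&(C[:,1]<C[:,0]*.62)&(abs(B)<.1).all(1)&(P[:,2]>.065)
print("rib",org.sum(),np.median(P[org,2]),cv2.minAreaRect(B[org].astype(np.float32)))
m=(abs(B[:,0])<.03)&(abs(B[:,1])<.076)&(P[:,2]>.045)&(P[:,2]<.06); A=np.c_[B[m],np.ones(m.sum())]
print("top",m.sum(),np.median(P[m,2]),np.linalg.lstsq(A,P[m,2],rcond=None)[0],cv2.minAreaRect(B[m].astype(np.float32)))
# cover: tab and outer face points
im,d,P=cloud("scene");P=P.reshape(-1,3);C=im.reshape(-1,3).astype(int)
B=np.c_[(P[:,:2]-o)@ex,(P[:,:2]-o)@ey,P[:,2]]
y=(C[:,0]>120)&(C[:,2]<80)&(C[:,1]>90)&(abs(B[:,1])<.05)&(B[:,0]>.06)&(B[:,0]<.2)&(P[:,2]>.13)
q=B[y];print("tab",y.sum(),np.percentile(q,[3,50,97],axis=0).round(4).tolist())
k=(abs(B[:,1])<.075)&(B[:,0]>.07)&(B[:,0]<.2)&(B[:,2]>.06)&(B[:,2]<.15)
n=np.linalg.svd(B[k]-np.median(B[k],0),full_matrices=False)[2][2];print("cover",k.sum(),n,np.median(B[k],0))
E
```

```text
19.575 tcp [ 0.591  -0.168   0.2451] z [ 0.014 -0.005 -1.   ] y [ 0.955 -0.295  0.015] q [-0.346  0.344  1.413  0.     1.369 -0.046] F [ 0.   0.2 -1.6] open 0.0352 gf 0.0
rib 816 0.07510833255406005 ((0.001563426572829485, 0.0012290030717849731), (0.014848381280899048, 0.06957491487264633), 0.3877926170825958)
top 4918 0.05341326481611389 [0.00142617 0.00104079 0.05340396] ((0.0018469877541065216, 0.0010343864560127258), (0.05610138550400734, 0.14974722266197205), 0.4768969714641571)
tab 84 [[0.1047, -0.0431, 0.1332], [0.127, -0.0011, 0.1692], [0.1312, 0.0251, 0.1715]]
cover 535 [ 0.99688157 -0.00511775  0.07874603] [0.11185285 0.02032562 0.14726384]
```

The filter is seated: centre within 2 mm, level, and the top height matches what I measured on the bench plus 15 mm. Now the cover: close the fingers, go behind it, and sweep along its arc.

```bash
python3 - <<'E'
from h import *
show(); p,r,s=pose()
a=np.radians(-17.4);ex=np.array([np.cos(a),np.sin(a)]);ey=np.array([-ex[1],ex[0]]);o=np.array([.5876,-.1679])
print("box xy",(p[:2]-o)@ex,(p[:2]-o)@ey)
for th in np.arange(1.75,-.01,-.125):
    print(round(th,3),"tip x,z",round(.06-.122*np.cos(th)+.04*np.sin(th)+.0145,4),round(.047+.122*np.sin(th)+.04*np.cos(th),4))
t=np.append(o+ex*.185,.245);t,T=target(t,[0,0,-1],[*ex,0]);plan(t,T,4,g=0)
E
```

```text
19.675 tcp [ 0.5884 -0.1671  0.2405] z [ 0.006 -0.002 -1.   ] y [ 0.955 -0.295  0.006] q [-0.346  0.348  1.419  0.     1.368 -0.046] F [ 0.1 -0.2 -0.6] open 0.0347 gf 0.0
box xy 0.0005297770892413204 0.001002655506523897
1.75 tip x,z 0.1356 0.1599
1.625 tip x,z 0.1211 0.1667
1.5 tip x,z 0.1058 0.1715
1.375 tip x,z 0.09 0.1745
1.25 tip x,z 0.074 0.1754
1.125 tip x,z 0.058 0.1743
1.0 tip x,z 0.0422 0.1713
0.875 tip x,z 0.027 0.1663
0.75 tip x,z 0.0125 0.1594
0.625 tip x,z -0.001 0.1508
0.5 tip x,z -0.0134 0.1406
0.375 tip x,z -0.0244 0.1289
0.25 tip x,z -0.0338 0.1159
0.125 tip x,z -0.0416 0.1019
0.0 tip x,z -0.0475 0.087
-0.0004,0.0461,-0.0008,0.09,0.0,0.06,0
-0.0004,0.0461,-0.0009,0.09,0.0,0.06,0
-0.0003,0.0461,-0.001,0.09,0.0,0.06,0
-0.0003,0.0461,-0.001,0.09,0.0,0.06,0
```

step_arm:
  deltas:
    - [0,0.046,0,0,0,0,0]
    - [0,0.046,0,0,0,0,0]
    - [0,0.046,0,0,0,0,0]
    - [0,0.046,0,0,0,0,0]
    - [0,0,0,0,0,0,0]

```text
time_s: 20.3
tool_pos: [0.7657, -0.222, 0.2357]
eef_rot: [2.528, 1.865, 0.001]
contact_force: [-0.8, -0.0, -0.8]
opening: -0.0003
gripper_force: 0.0
```

step_arm:
  deltas:
    - [0,0,0.045,0,0,0,0]
    - [0,0,0.045,0,0,0,0]
    - [0,-0.02,0,0,0,0,0]
    - [0,-0.02,0,0,0,0,0]
    - [0,0,0,0,0,0,0]

```text
time_s: 20.92
tool_pos: [0.7236, -0.2087, 0.1495]
eef_rot: [2.528, 1.865, 0.001]
contact_force: [0.1, 0.6, 0.5]
opening: 0.0001
gripper_force: 0.0
```

```bash
cat >> h.py <<'E'
a=np.radians(-17.4);ex=np.array([np.cos(a),np.sin(a)]);ey=np.array([-ex[1],ex[0]]);o=np.array([.5876,-.1679])
def box():
    show(); p,r,s=pose(); print("box",((p[:2]-o)@ex).round(4),((p[:2]-o)@ey).round(4),p[2].round(4))
E
python3 -c "
from h import *
box()"
```

```text
20.925 tcp [ 0.7236 -0.2087  0.1495] z [ 0.001 -0.    -1.   ] y [ 0.955 -0.295  0.001] q [-0.337  0.611  1.189  0.     1.341 -0.037] F [0.1 0.6 0.5] open 0.0001 gf 0.0
box 0.142 0.0017 0.1495
```

step_arm:
  deltas:
    - [0,-0.017,0,0,0,0,0]
    - [0,-0.017,-0.005,0,0,0,0]
    - [0,-0.018,-0.007,0,0,0,0]
    - [0,-0.016,-0.004,0,0,0,0]
    - [0,-0.016,-0.002,0,0,0,0]

```text
time_s: 21.55
tool_pos: [0.6458, -0.1848, 0.1684]
eef_rot: [2.524, 1.862, 0.006]
contact_force: [1.0, -0.9, -0.4]
opening: -0.0001
gripper_force: 0.4
```

```bash
python3 - <<'E'
from h import *
box()
im,d,P=cloud("side")
im2,d,P=cloud("scene")
cv2.imwrite("pics/s5.png",np.hstack([im[100:340,200:],im2[80:320,30:342]])[...,::-1])
E
```

```text
21.55 tcp [ 0.6458 -0.1848  0.1684] z [ 0.006 -0.002 -1.   ] y [ 0.955 -0.295  0.006] q [-0.342  0.484  1.38   0.     1.272 -0.042] F [ 1.  -0.9 -0.4] open -0.0001 gf 0.4
box 0.0606 0.0013 0.1684
```

View pics/s5.png

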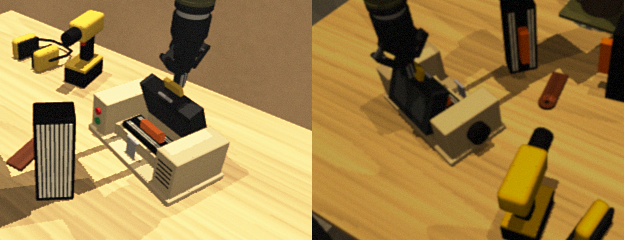

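The side view shows the finger behind the tab at (173,82) with the cover swinging forward. The filter lies in the bay at (150,130). I'll continue the arc.

step_arm:
  deltas:
    - [0,-0.017,0,0,0,0,0]
    - [0,-0.016,0.004,0,0,0,0]
    - [0,-0.0145,0.006,0,0,0,0]
    - [0,-0.0135,0.0085,0,0,0,0]
    - [0,-0.0125,0.01,0,0,0,0]

```text
time_s: 22.28
tool_pos: [0.5764, -0.1635, 0.1394]
eef_rot: [2.524, 1.862, 0.006]
contact_force: [0.2, -0.0, 1.4]
opening: 0.0003
gripper_force: 0.7
```

step_arm:
  deltas:
    - [0,-0.012,0.0115,0,0,0,0]
    - [0,-0.011,0.0125,0,0,0,0]
    - [0,-0.008,0.012,0,0,0,0]
    - [0,0,0,0,0,0,0]

```text
time_s: 22.78
tool_pos: [0.5454, -0.1538, 0.1021]
eef_rot: [2.527, 1.864, 0.002]
contact_force: [-0.5, 0.6, 0.5]
opening: 0.0001
gripper_force: 0.4
```

```bash
python3 -c "
from h import *
box()"
```

```text
22.775 tcp [ 0.5454 -0.1538  0.1021] z [ 0.002 -0.001 -1.   ] y [ 0.955 -0.295  0.002] q [-0.349  0.421  1.694  0.     1.025 -0.05 ] F [-0.5  0.6  0.5] open 0.0001 gf 0.4
box -0.0445 0.0009 0.1021
```

step_arm:
  deltas:
    - [0,-0.004,0.005,0,0,0,0]
    - [0,-0.004,0.004,0,0,0,0]
    - [0,0,0.002,0,0,0,0]
    - [0,0,0.002,0,0,0,0]
    - [0,0,0,0,0,0,0]

```text
time_s: 23.4
tool_pos: [0.5417, -0.1527, 0.0918]
eef_rot: [2.521, 1.86, 0.01]
contact_force: [1.7, -0.7, 4.2]
opening: -0.0001
gripper_force: 2.4
```

step_arm:
  deltas:
    - [0,0,0.0015,0,0,0,0]
    - [0,0,0.0015,0,0,0,0]
    - [0,0,0,0,0,0,0]

```text
time_s: 23.78
tool_pos: [0.5388, -0.1518, 0.087]
eef_rot: [2.525, 1.863, 0.004]
contact_force: [-1.2, -0.4, 4.9]
opening: -0.0001
gripper_force: 2.4
```

step_arm:
  deltas:
    - [0,0,0.001,0,0,0,0]
    - [0,0,0,0,0,0,0]

```text
time_s: 24.02
tool_pos: [0.5389, -0.1518, 0.0869]
eef_rot: [2.525, 1.863, 0.004]
contact_force: [-1.3, 0.7, 11.7]
opening: -0.0
gripper_force: 5.6
```

step_arm:
  deltas:
    - [0,0,0.001,0,0,0,0]
    - [0,0,0,0,0,0,0]

```text
time_s: 24.28
tool_pos: [0.5389, -0.1519, 0.0868]
eef_rot: [2.524, 1.862, 0.005]
contact_force: [-3.3, 0.7, 17.1]
opening: -0.0
gripper_force: 8.7
```

step_arm:
  deltas:
    - [0,0,-0.004,0,0,0,0]
    - [0,0,-0.006,0,0,0,0]
    - [0,0,0,0,0,0,0]

```text
time_s: 24.65
tool_pos: [0.539, -0.1519, 0.095]
eef_rot: [2.525, 1.863, 0.005]
contact_force: [0.2, 1.2, -0.1]
opening: 0.0001
gripper_force: 0.0
```

step_arm:
  deltas:
    - [0,0,-0.02,0,0,0,0]
    - [0,0,-0.05,0,0,0,0]
    - [0,0,-0.06,0,0,0,0]
    - [0,0,0,0,0,0,0]
    - [0,0,0,0,0,0,0]

```text
time_s: 25.28
tool_pos: [0.5378, -0.1515, 0.2245]
eef_rot: [2.525, 1.863, 0.004]
contact_force: [-0.3, 0.5, -0.6]
opening: -0.0
gripper_force: 0.0
```

```bash
python3 - <<'E'
from h import *
box()
im,d,P=cloud("wrist")
for n in("scene","side"):
    im2,d,P=cloud(n);P=P.reshape(-1,3);C=im2.reshape(-1,3).astype(int);B=np.c_[(P[:,:2]-o)@ex,(P[:,:2]-o)@ey,P[:,2]]
    k=(abs(B[:,1])<.075)&(B[:,0]>-.04)&(B[:,0]<.05)&(B[:,2]<.11)&(B[:,2]>.06)
    if k.sum()>20: print(n,k.sum(),np.polyfit(B[k,0],B[k,2],1),np.percentile(B[k,2],[5,50,95]))
    y=(C[:,0]>110)&(C[:,2]<80)&(C[:,1]>90)&(abs(B[:,1])<.04)&(B[:,0]<-.04)&(B[:,0]>-.09)&(B[:,2]>.06);print("tab",y.sum(),np.percentile(B[y],[5,50,95],axis=0).round(4).tolist() if y.sum() else 0)
im,_=grab_frame("side");cv2.imwrite("pics/s6.png",np.hstack([im[100:340,200:],im2[80:320,30:342]])[...,::-1])
E
```

```text
25.275 tcp [ 0.5378 -0.1515  0.2245] z [ 0.004 -0.001 -1.   ] y [ 0.955 -0.295  0.004] q [-0.35   0.287  1.554  0.     1.296 -0.051] F [-0.3  0.5 -0.6] open -0.0 gf 0.0
box -0.0524 0.0008 0.2245
scene 1624 [-0.00614678  0.0880909 ] [0.08561688 0.08807221 0.09047493]
tab 43 [[-0.0879, -0.0252, 0.086], [-0.0733, 0.0088, 0.0894], [-0.049, 0.0247, 0.4318]]
side 1521 [-0.00119375  0.08894508] [0.08718008 0.08891597 0.09066325]
tab 200 [[-0.0736, -0.0256, 0.0833], [-0.0616, -0.0043, 0.0884], [-0.0493, 0.0206, 0.0902]]
```

View pics/s6.png

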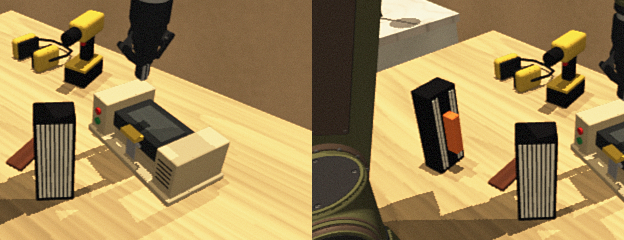

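The side view shows the cover shut flat with the tab at (133,132). Its top is level at 88 mm (slope about 0), and the hand is clear. Handing in.

```bash
python3 -c "
from cell import *
print(hand_in())"
```

```text
the job is handed in; nothing more can be done
None
```

The filter lies rib up on the bay floor, about 2 mm off centre; the cover stayed shut with the hand off, the bystanders were left alone, and the job is handed in (25.4 s used, no verdict shown).

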